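# Load the wire feeder and hold its sprung cover just under the balance point

### The job

Load the wire feeder for threading: set the wire spool upright on the feeder's upright spindle, all the way down on its seat, and let go of it. Then take the sprung cover by its knob, raise it clearly past its balance point (about 10 degrees past, without letting it fly open to its stop), bring it back and hold it about ten degrees below the balance point; the program finishes while still holding the cover there. Leave the beaker and the tin of screws where they stand.

Things in the scene. Friction and masses are not known exactly. Their poses are not given: they have to be found in the camera images.
- spool_center (a point): Centre (half-way up) of the loose wire spool, standing upright: 50 mm high, two black flanges 50 mm in diameter and 5 mm thick, copper winding 45 mm in diameter between them, a 20 mm bore right through along its z axis; both ends alike; 0.13 to 0.25 kg. It starts to the right of the feeder, in one of three places shared with the beaker and the tin.
- spool: The same spool; origin in the centre of its underside, z along the bore.
- feeder: The wire feeder, fixed to the bench: grey housing 150 mm (its x) by 140 mm (its y), 90 mm high, under a hinged aluminium cover; on its +y side (left from the robot) a spindle deck 30 mm high, 130 x 130 mm. Origin on the bench under the middle of the housing; x points from the knob side (front, nearer the robot) to the hinge side, turned up to 0.25 rad from the world's x; z up.
- spindle_seat (a point): Middle of the flat steel seat on the spindle deck at feeder (0, 135, 32) mm, on the spindle's axis. The steel spindle is 14 mm in diameter, and rises 70 mm above the seat; its top 12 mm taper to 6 mm. A mounted spool rests on the seat with its centre 25 mm above this point.
- cover_hinge (a point): Middle of the cover's hinge line, at feeder (70, 0, 97) mm; the hinge line lies along the feeder's y axis. Two aluminium cheeks beside it (outer faces 77 mm either side) rise to 125 mm above the bench.
- cover_knob (a point): Centre of the cover's knob: a black roller 22 mm in diameter and 22 mm long along the feeder's y axis (flat ends face +y and -y), 190 mm from the hinge line, 97 mm above the bench when shut. It sits on a 10 mm wide stem, 45 mm in front of the edge of the cover plate (8 mm thick, 136 mm wide), and moves with the cover.
- cover: The sprung cover with its stem and knob, 0.75 kg; origin on the hinge line, its -x axis points to the knob. Force at the knob: 0.8 N up when shut, falling to nothing at the balance point, 0.3 N at 10 degrees below it; past it it pulls open with up to 1.5 N. On each cheek's outer face a short raised line points from the hinge along the direction which the cover has at the balance point.
- beaker: Bystander: clear beaker, 55 mm in diameter, 70 mm high, loose, origin under its middle; to be left alone.
- tin: Bystander: open round metal tin with screws, 56 mm in diameter, 19 mm high, loose, origin under its middle; to be left alone.
- cover_angle (a joint): Angle a of the cover: 0 shut (plate level, as at the start), growing as it rises; the knob stands 190 sin(a) mm above the hinge line and 190 cos(a) mm in front of it. A hinge spring balances the cover at a = 0.96 rad (55 degrees from level): below that it falls shut, above it the spring throws it open, to a stop at 1.60 rad.
There are look-alikes about, which are no part of the job. Leave any purple look-alike of the spool alone.

How it is judged:
On the way, in this order (a step that is already met when the one before it is completed fails the run):
1. the spool stands fully down on the spindle's seat and is let go (horizontal distance between spool_center and spindle_seat below 0.007 m and height (world z) of spool_center between 0.052 and 0.062 m and angle between spool_center's own z axis and vertical below 0.1 rad and contact force between the fingers and spool below 0.1 N), for 0.2 s.
2. the cover is raised past its balance point (value of joint cover_angle above 1.03 rad), for 0.1 s.
At the end, for the whole second after the job is handed in: Spool upright on the spindle, fully down (within 7 mm of its axis, centre 52-62 mm above the bench, tilt under 0.1 rad) and untouched; the cover, having been past 1.03 rad, is held still by the fingers alone at 0.70 to 0.92 rad, 2 to 15 degrees below its balance point (0.96 rad) (all of step 1 and value of joint cover_angle between 0.7 and 0.92 rad and velocity of joint cover_angle between -0.05 and 0.05 rad/s and contact force between the fingers and cover above 0.05 N and contact force between spool and cover below 0.05 N); the arm keeps its last pose, push and grip.
It fails at once if the cover flies open towards its stop (past 1.45 rad) (value of joint cover_angle above 1.45 rad).
It fails at once if the beaker is pushed away or tipped over (distance of beaker from where it was at the start of the episode above 0.03 m or angle between beaker's own z axis and vertical above 0.5 rad).
It fails at once if the tin of screws is pushed away or tipped over (distance of tin from where it was at the start of the episode above 0.03 m or angle between tin's own z axis and vertical above 0.5 rad).
It also fails if it takes over 64 s, if anything falls off the work surface, if the arm or the gripper's body presses on something with over 40 N, if the wrist force passes 120 N, or if a joint passes its speed limit or range.

### The arm

A 7-joint arm with a two-finger parallel gripper is mounted at the origin on the work surface; the furniture and walls round the work are solid. World frame = base frame: x ahead of the robot, y to its left, z up, the work surface at z = 0. Lengths are in m, angles in rad, forces in N, time in s.
With the tool pointing down it reaches from about 0.35 to 0.9 m from the base axis. Payload 8.1 kg.
Tool frame: the origin (TCP) lies on the centre line of the jaws, within the pads' length; the fingertips stand 17 mm ahead of it and the grasp point (between the pads) lies 2 mm behind it; z points along the fingers, y is the direction in which the jaws open and shut (so a half turn about z gives the same grasp; the last joint's range is limited). The gripper opens to 92 mm and grips with 3 to 60 N. Pads are 19 mm wide; open, the fingers measure 130 mm over their backs; the gripper's body (75 mm by 190 mm) begins 47 mm behind the grasp point.
Start: joints at [1.207, 0.434, 0.025, 1.573, -0.012, 1.134, -0.075], TCP at [0.161, -0.604, 0.244] pointing down, gripper open.
Joint ranges: [-2.62, 2.62], [-0.44, 2.09], [-1.27, 1.32], [0.08, 2.57], [-1.32, 4.46], [0.12, 2], [-2.74, 2.74]. Speed limits (rad/s): [2.22, 2.22, 3.01, 3.01, 3.14, 3.14, 3.14].

### API

Orientations are given as a rotation vector (axis times angle).
In Python, from cell import arm, imaging, job gives the robot as it stands.
- The arm moves only by the tool jog_arm, never from a script. Its argument "moves" is a list of rows, each an object with "fingers": the closure, from -1 (fully open) to 1 (shut); "xyz": the shift along the tool's x, y, z in cm, a list of three; "angular": the turn, a rotation vector about the tool's x, y, z in rad, a list of three. In form: [{"fingers": fingers, "xyz": [dx, dy, dz], "angular": [ax, ay, az]}, ...]. A call has 1 to 12 rows; each row is the pose to reach, as a shift and turn from the pose commanded when the call began, along the tool's axes at that moment; what a row does not reach only later rows make up. A row lasts 1/8 s, in which the tool goes at most 62.5 mm and 10.7 degrees, less where a joint would pass 70% of its speed; a pose out of reach is approached as far as the arm can. A call with a gripper value outside its range is refused whole. The fingers move at their own pace and stop on an object; "grip_force" is the grip in N (left out, the last holds). Time passes only in rows, so rows that repeat a pose let the fingers close. It gives the time, the measured TCP pose, the force and the opening at its end, in the units of the state.
- arm.observe(): the state, without advancing time (a new reading comes with each control period).
- imaging.get_image(name): name is "side" or "top"; returns the picture (480x640x3 uint8, red, green, blue); there is no depth.
- imaging.camera_params(name): a dict with "fx", "fy", "cx", "cy" (pixels), "rvec" (rotation vector, rad) and "tvec" (3), from world to camera coordinates, as OpenCV has them. Camera axes: x right, y down, z forward; pixel columns grow to the right and rows downward; lengths in m; the calibration is good to about 2 mm. A picture is of the moment at which its call begins. camera_params takes no time and is no camera call.
- job.sign_off(): hands the job in, once; it reports no verdict.
The state is a dict: "clock": time; "joints": joint angles; "dq": joint speeds; "joint_efforts": joint torques, N m; "position": TCP position; "ee_rot": TCP orientation; "force": force on the tool from outside, world axes, zero at the start; "ft_torque": the same for the moment, N m; "width": opening from 0.0 (shut) to 1.0 (fully open).
Only numpy, scipy, OpenCV 4.12 (cv2) and the standard library are available. Lean on these libraries where they do the work, as an engineer would, in place of code of your own. Each camera call takes 0.05 s, during which the arm holds its last target. There are 200 camera calls.

## Working session

There is one attempt and no reset: what is moved stays moved. The work goes in short steps, Python scripts to look and compute and a tool call to move; the robot and the scene stay as the last step left them, time stands still between calls to the robot, and variables do not carry over. Pictures are saved under pics/ and viewed, about 8 in all and at most 12, crops included, and the job is handed in when it is done.

Besides the shell and the picture viewer there is one more tool, called after ">>>" as name(argument=value, ...), one argument or row to a line, values as JSON. jog_arm: Moves the arm, as the interface text tells. Its arguments: {"type":"object","properties":{"moves":{"type":"array"},"grip_force":{"type":"number"}},"required":["moves"]}

```bash
ls; mkdir -p pics; python3 - <<'E'
from cell import arm, imaging
import cv2, numpy as np
print(arm.observe())
for n in("side","top"):
    im=imaging.get_image(n); cv2.imwrite(f"pics/{n}0.png",im[:,:,::-1])
    p=imaging.camera_params(n); print(n,p)
    R=cv2.Rodrigues(np.array(p["rvec"],float))[0]; print(-R.T@np.array(p["tvec"]),R[2])
E
```

```text
pics
{'clock': 0.0, 'joints': array([ 1.20742473,  0.4351578 ,  0.02496179,  1.57409003, -0.01160119,
        1.13398097, -0.07513095]), 'dq': array([-0.00203521, -0.00049799, -0.00063784,  0.00030889,  0.00042223,
       -0.0013727 , -0.00052723]), 'joint_efforts': array([-5.39744578e-04, -6.67842722e+01,  9.84083824e-01, -3.14460039e+01,
       -6.08883868e-02,  4.29487566e-02,  1.55081361e-04]), 'position': array([ 0.16097322, -0.60342298,  0.24298804]), 'ee_rot': array([-3.11350090e+00, -4.08128368e-01,  5.04286578e-04]), 'force': array([ 0.08398014,  0.26736123, -0.5944437 ]), 'ft_torque': array([-0.0137833 , -0.01232594,  0.00036939]), 'width': 1.0000552120671702}
side {'fx': 586.9972848208841, 'fy': 586.9972848208841, 'cx': 322.08322159576977, 'cy': 245.07991070474705, 'rvec': array([ 0.36761442, -2.41677598,  1.73344668]), 'tvec': array([0.51813789, 0.1739593 , 1.13025902])}
[0.22584304 1.1212349  0.51772713] [ 0.2575338  -0.91037742 -0.32386617]
top {'fx': 556.1852439675721, 'fy': 556.1852439675721, 'cx': 330.8766643812455, 'cy': 239.92541618912287, 'rvec': array([ 2.13349639, -2.06441426,  0.23433712]), 'tvec': array([-0.08822173,  0.57655194,  1.22047481])}
[ 0.28989767 -0.0798832   1.31883736] [ 0.22489169  0.0083038  -0.97434839]
```

View pics/top0.png

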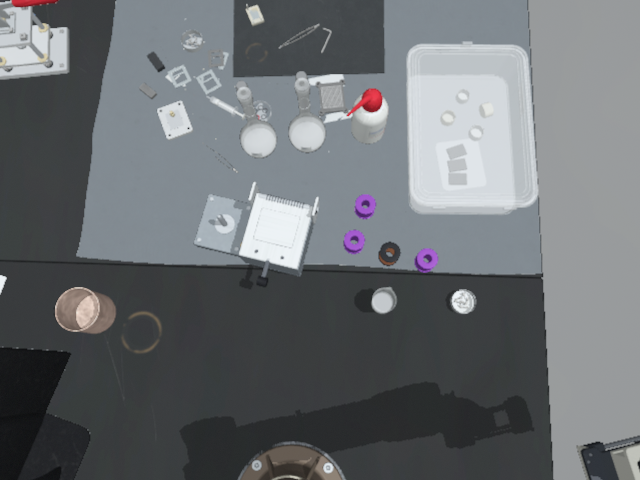

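View pics/side0.png

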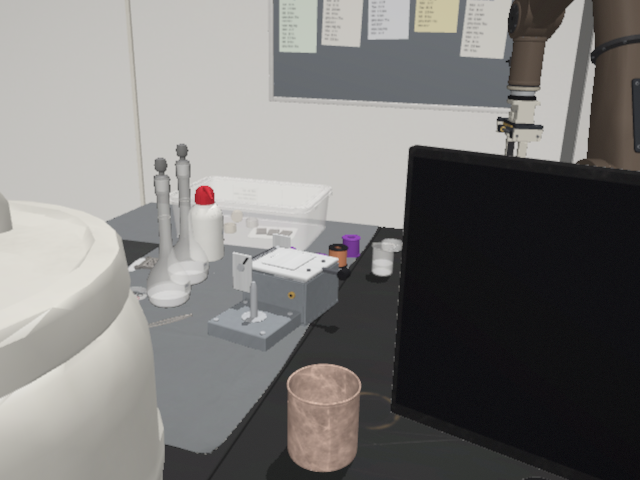

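Top view: one black/copper spool at (389,253), and three purple look-alikes at (365,206), (354,241) and (427,260). Only the black-flanged one with the copper winding fits the description. The beaker is at (383,300), the tin at (462,301), the spindle near (222,223) and the knob near (263,280). The side view shows the spool at (338,256) and the spindle at (254,300). I'll enlarge and measure.

```bash
cat > h.py <<'E'
import cv2, numpy as np
from scipy.spatial.transform import Rotation as Ro
from cell import arm, imaging
def cam(n):
    p=imaging.camera_params(n); R=cv2.Rodrigues(np.array(p["rvec"],float))[0]
    return np.array([[p["fx"],0,p["cx"]],[0,p["fy"],p["cy"]],[0,0,1]]),R,np.array(p["tvec"],float)
def ray(n,uv):
    K,R,t=cam(n); d=R.T@np.linalg.solve(K,[uv[0],uv[1],1]); return -R.T@t,d
def onz(n,uv,z):
    c,d=ray(n,uv); return c+d*(z-c[2])/d[2]
def proj(n,P):
    K,R,t=cam(n); q=K@(R@np.asarray(P,float)+t); return q[:2]/q[2]
def two(uv1,uv2):
    c1,d1=ray("top",uv1); c2,d2=ray("side",uv2); A=np.c_[d1,-d2]; s=np.linalg.lstsq(A,c2-c1,rcond=None)[0]
    a,b=c1+s[0]*d1,c2+s[1]*d2; return (a+b)/2,np.linalg.norm(a-b)
def totool(P):
    s=arm.observe(); return Ro.from_rotvec(s["ee_rot"]).inv().apply(np.asarray(P)-s["position"])*100
def hsvmask(im,lo,hi): return cv2.inRange(cv2.cvtColor(im,cv2.COLOR_BGR2HSV),lo,hi)
E
python3 - <<'E'
from h import *
t=cv2.imread("pics/top0.png"); s=cv2.imread("pics/side0.png")
c=cv2.resize(t[180:320,180:480],None,fx=2.6,fy=2.6,interpolation=cv2.INTER_CUBIC)
c2=cv2.resize(s[225:355,195:415],(780,461),interpolation=cv2.INTER_CUBIC)[150:,:]
cv2.imwrite("pics/crop1.png",c); cv2.imwrite("pics/crop2.png",cv2.resize(s[225:355,195:415],(780,461),interpolation=cv2.INTER_CUBIC))
# spool: dark + copper in window
w=t[236:272,372:407]; g=w.max(2); bg=np.median(g); print(bg)
hsv=cv2.cvtColor(w,cv2.COLOR_BGR2HSV)
m=(g<55)|((hsv[...,0]<20)&(hsv[...,1]>70)); m=m.astype(np.uint8)
n,l,st,ce=cv2.connectedComponentsWithStats(m); 
for i in range(1,n):
  if st[i,4]>20: print(st[i]+[372,236,0,0,0],ce[i]+[372,236])
# housing white cover
m=(cv2.cvtColor(t,cv2.COLOR_BGR2HSV)[...,2]>170).astype(np.uint8); m[:180]=0;m[:, :236]=0;m[:,325:]=0;m[280:]=0
n,l,st,ce=cv2.connectedComponentsWithStats(m)
for i in range(1,n):
  if st[i,4]>100:
    print(st[i],cv2.minAreaRect(np.argwhere(l==i)[:,::-1].astype(np.float32)))
E
```

```text
145.0
[386 248   9   7  38] [390.57894737 250.34210526]
[379 254  16  11  58] [385.10344828 261.01724138]
[ 239  193   80   76 3947] ((279.7264099121094, 226.20755004882812), (64.69682312011719, 77.1966323852539), 15.945395469665527)
```

View pics/crop1.png

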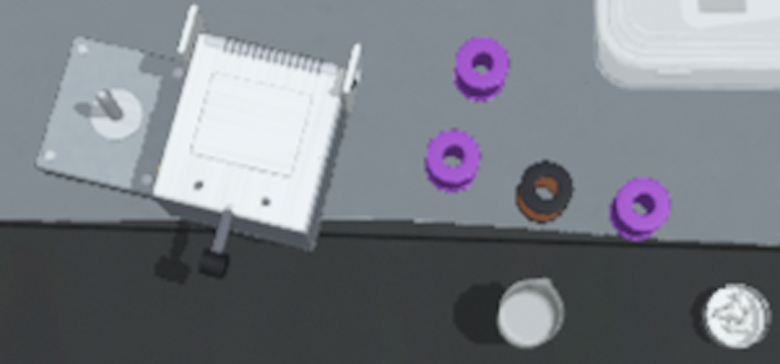

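View pics/crop2.png

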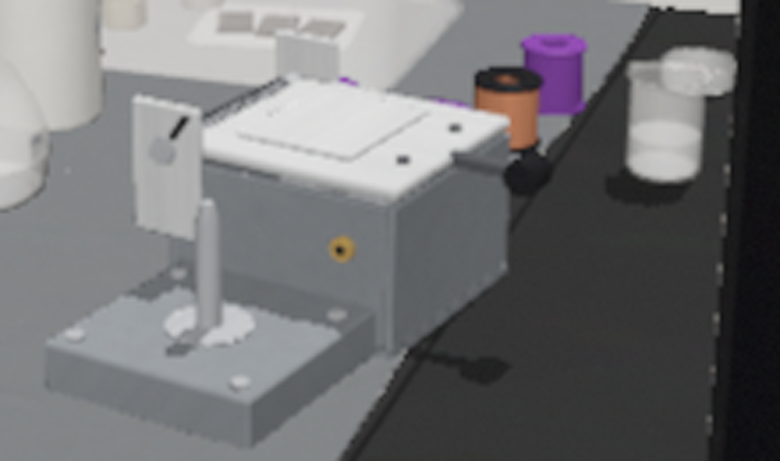

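The crops confirm one black-flanged copper spool, at (389.6,251.5) in the top view. It stands between two purple ones, and the beaker is about 100 mm in front of it. The seat disc is at about (225,223.5), the spindle tip at (219,216) and the knob at (262,281). Now the refined measurements.

```bash
python3 - <<'E'
from h import *
np.set_printoptions(precision=4,suppress=True)
t=cv2.imread("pics/top0.png"); s=cv2.imread("pics/side0.png")
# spool: dark/copper mask vs bench, fit flange circle by lower threshold
w=t[238:268,374:406].astype(int); hsv=cv2.cvtColor(w.astype(np.uint8),cv2.COLOR_BGR2HSV)
m=((w.max(2)<105)).astype(np.uint8)
n,l,st,ce=cv2.connectedComponentsWithStats(m)
i=1+np.argmax(st[1:,4]); pts=np.argwhere(l==i)[:,::-1].astype(np.float32)+[374,238]
print("dark",st[i],cv2.minEnclosingCircle(pts.astype(np.float32)))
print("spool from top crop centre",onz("top",(389.6,251.5),.05), "from bore two-view",two((389.6,251.5),(195+508*.282,225+78*.282)))
cm=hsvmask(s,(3,90,60),(22,255,255)); n,l,st,ce=cv2.connectedComponentsWithStats(cm[240:280,320:360]); i=1+np.argmax(st[1:,4]);print("copper side",st[i],ce[i]+[320,240])
# seat: bright in deck
g=t.max(2); k=g[205:240,200:240]; print("seat thr",np.percentile(k,[10,50,90]))
m=(k>195).astype(np.uint8); n,l,st,ce=cv2.connectedComponentsWithStats(m)
i=1+np.argmax(st[1:,4]); c=cv2.convexHull(np.argwhere(l==i)[:,::-1].astype(np.float32)); e=cv2.fitEllipse(c); print("seat",st[i],np.array(e[0])+[200,205],e[1])
seat=onz("top",np.array(e[0])+[200,205],.032); print("seat",seat,"manual",onz("top",(225,223.5),.032),two((225,223.5),(254.2,315.8)))
print("tip",two((219.2,216.2),(253.4,282.3)), onz("top",(219.2,216.2),.102))
# knob top
k=g[268:292,252:275]; m=(k<25).astype(np.uint8); n,l,st,ce=cv2.connectedComponentsWithStats(m)
for j in range(1,n):
  if st[j,4]>15: print("knob",st[j],ce[j]+[252,268], onz("top",ce[j]+[252,268],.097))
print("knob2",two((262.3,280.8),(195+528*.282,225+172*.282)))
kn=onz("top",(262.3,280.8),.100)
d=(kn-seat)[:2]; print("len",np.linalg.norm(d),np.hypot(120,135), "yaw",np.arctan2(d[1],d[0])-np.arctan2(-135,-120))
# cover edges yaw
for a,b,z in [((80,37),(37,165),.03),((200,35),(155,195),.101),((155,195),(313,248),.09),((200,35),(345,75),.101)]:
  A,B=[onz("top",np.array(q)/2.6+180,z) for q in(a,b)]; print("edge",A,B,np.linalg.norm(A-B),np.arctan2(*(A-B)[[1,0]]))
print("beaker",onz("top",(384,294),.07),"tin",onz("top",(462,301),.01),"purple",onz("top",(180+642/2.6,180+203/2.6),.05),onz("top",(180+453/2.6,180+156/2.6),.05))
E
```

```text
dark [  4   4  23  24 327] ((389.1629333496094, 253.78089904785156), 11.933740615844727)
spool from top crop centre [ 0.5596 -0.2067  0.05  ] from bore two-view (array([ 0.5603, -0.2073,  0.0451]), np.float64(0.0005490782108007496))
copper side [  9   9  18  18 179] [339.0056 256.4022]
seat thr [144. 186. 221.]
seat [ 15   9  20  20 214] [224.5799 223.5413] (18.80109405517578, 20.244888305664062)
seat [0.6188 0.1865 0.032 ] manual [0.6189 0.1855 0.032 ] (array([0.6201, 0.1863, 0.028 ]), np.float64(0.00024760917611116014))
tip (array([0.6198, 0.1869, 0.0966]), np.float64(0.001473398467653178)) [0.6177 0.1855 0.102 ]
knob2 (array([0.4745, 0.0798, 0.0939]), np.float64(0.0001225868180660303))
len 0.18066372283723295 180.62391868188442 yaw -0.20739857524273475
edge [0.6915 0.2259 0.03  ] [0.5681 0.2552 0.03  ] 0.12679366816169438 -0.23311043602555936
edge [0.6747 0.1035 0.101 ] [0.5298 0.1331 0.101 ] 0.14788508575002285 -0.2014654381428884
edge [0.5319 0.135  0.09  ] [ 0.49  -0.004  0.09 ] 0.1451861000749279 1.2778682295244264
edge [0.6747 0.1035 0.101 ] [ 0.6422 -0.0257  0.101 ] 0.13323628692135597 1.324805764213744
beaker [ 0.4571 -0.193   0.07  ] tin [ 0.4546 -0.3822  0.01  ] purple [ 0.5468 -0.2935  0.05  ] [ 0.5844 -0.1237  0.05  ]
```

>>> jog_arm(
  moves=[
    {"fingers": -0.5,"xyz": [4,-2.3,0],"angular": [0,0,-0.09]},
    {"fingers": -0.5,"xyz": [8.5,-5,0],"angular": [0,0,-0.19]},
    {"fingers": -0.5,"xyz": [13,-7.5,0],"angular": [0,0,-0.29]},
    {"fingers": -0.5,"xyz": [17.5,-10,0],"angular": [0,0,-0.4]},
    {"fingers": -0.5,"xyz": [22,-12.7,0],"angular": [0,0,-0.5]},
    {"fingers": -0.5,"xyz": [26.5,-15.3,0],"angular": [0,0,-0.6]},
    {"fingers": -0.5,"xyz": [31,-18,0],"angular": [0,0,-0.7]},
    {"fingers": -0.5,"xyz": [35.5,-20.5,0],"angular": [0,0,-0.8]},
    {"fingers": -0.5,"xyz": [40,-23,0],"angular": [0,0,-0.9]},
    {"fingers": -0.5,"xyz": [44.5,-25.7,0],"angular": [0,0,-1.0]},
    {"fingers": -0.5,"xyz": [48.75,-28.1,0],"angular": [0,0,-1.1]},
    {"fingers": -0.5,"xyz": [48.75,-28.1,0],"angular": [0,0,-1.1]},
  ],
  grip_force=20,
)

```text
clock: 1.6
position: [0.5621, -0.2021, 0.2433]
ee_rot: [-2.433, -1.985, -0.004]
force: [-0.2, 0.8, 0.9]
width: 0.752
```

```bash
cat > st.py <<'E'
from h import *
import sys
np.set_printoptions(precision=4,suppress=True)
s=arm.observe(); R=Ro.from_rotvec(s["ee_rot"]).as_matrix()
print(s["clock"],s["position"],"yaw",np.arctan2(R[1,0],R[0,0]),"tilt",R[:,2],"j",s["joints"],"f",s["force"],"w",s["width"])
if len(sys.argv)>3: print("tool cm",totool([float(v) for v in sys.argv[1:4]]))
E
python3 st.py .560 -.2065 .038
```

```text
1.6 [ 0.5621 -0.2021  0.2433] yaw 1.368465743309358 tilt [ 0.0007  0.0027 -1.    ] j [ 0.5318  0.4239 -0.3889  1.6182  0.1699  1.1332 -0.1005] f [-0.1914  0.7888  0.8745] w 0.7515753075833698
tool cm [-0.5314 -0.1164 20.5263]
```

>>> jog_arm(
  moves=[
    {"fingers": -0.5,"xyz": [0,0,3],"angular": [0,0,0]},
    {"fingers": -0.5,"xyz": [0,0,6],"angular": [0,0,0]},
    {"fingers": -0.5,"xyz": [0,0,9],"angular": [0,0,0]},
    {"fingers": -0.5,"xyz": [0,0,11],"angular": [0,0,0]},
    {"fingers": -0.5,"xyz": [0,0,11],"angular": [0,0,0]},
    {"fingers": -0.5,"xyz": [0,0,11],"angular": [0,0,0]},
  ],
)

```text
clock: 2.35
position: [0.5598, -0.2072, 0.1345]
ee_rot: [2.442, 1.975, 0.0]
force: [-0.3, -0.4, 0.2]
width: 0.748
```

```bash
python3 st.py .560 -.2065 .038; python3 - <<'E'
from h import *
t=imaging.get_image("top")[:,:,::-1]; s=imaging.get_image("side")[:,:,::-1]
a=cv2.resize(t[190:330,330:450],(480,560),interpolation=cv2.INTER_CUBIC); b=cv2.resize(s[180:300,300:368],(317,560),interpolation=cv2.INTER_CUBIC)
cv2.imwrite("pics/c3.png",np.hstack([a,b]))
E
```

```text
2.35 [ 0.5598 -0.2072  0.1345] yaw 1.3599344750164277 tilt [ 0.0006 -0.0004 -1.    ] j [ 0.5172  0.5281 -0.3615  1.7461  0.2284  0.9082 -0.1513] f [-0.3037 -0.3869  0.1611] w 0.7476593530963171
tool cm [ 0.0757 -0.0063  9.6454]
```

View pics/c3.png

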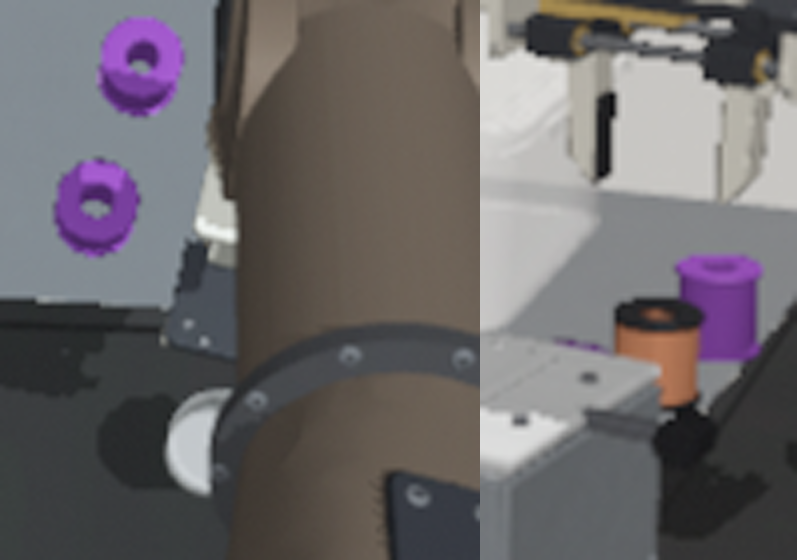

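The side crop shows the jaws centred over the copper spool at about column 656. The purple spools and the beaker are clear. Descending and gripping.

>>> jog_arm(
  moves=[
    {"fingers": -0.5,"xyz": [0.05,0,3],"angular": [0,0,0]},
    {"fingers": -0.5,"xyz": [0.1,0,6],"angular": [0,0,0]},
    {"fingers": -0.5,"xyz": [0.1,0,8.5],"angular": [0,0,0]},
    {"fingers": -0.5,"xyz": [0.1,0,9.6],"angular": [0,0,0]},
    {"fingers": -0.5,"xyz": [0.1,0,9.6],"angular": [0,0,0]},
    {"fingers": 0.3,"xyz": [0.1,0,9.6],"angular": [0,0,0]},
    {"fingers": 0.3,"xyz": [0.1,0,9.6],"angular": [0,0,0]},
    {"fingers": 0.3,"xyz": [0.1,0,9.6],"angular": [0,0,0]},
    {"fingers": 0.3,"xyz": [0.1,0,9.6],"angular": [0,0,0]},
    {"fingers": 0.3,"xyz": [0.1,0,9.6],"angular": [0,0,0]},
    {"fingers": 0.3,"xyz": [0.1,0,9.6],"angular": [0,0,0]},
  ],
  grip_force=20,
)

```text
clock: 3.82
position: [0.5607, -0.206, 0.0387]
ee_rot: [2.441, 1.975, 0.001]
force: [0.3, -0.8, 6.4]
width: 0.53
```

```bash
python3 st.py .619 .186 .15
```

```text
3.825 [ 0.5607 -0.206   0.0387] yaw 1.3605701362811493 tilt [ 0.0017 -0.0007 -1.    ] j [ 0.4831  0.6487 -0.3199  1.8181  0.2929  0.7194 -0.208 ] f [ 0.3242 -0.7731  6.4321] w 0.5296035858954096
tool cm [ 39.5518  -2.4592 -11.1503]
```

>>> jog_arm(
  moves=[
    {"fingers": 0.3,"xyz": [0,0,-1.5],"angular": [0,0,0]},
    {"fingers": 0.3,"xyz": [0,0,-4],"angular": [0,0,0]},
    {"fingers": 0.3,"xyz": [0,0,-7.5],"angular": [0,0,0]},
    {"fingers": 0.3,"xyz": [0,0,-11],"angular": [0,0,0]},
    {"fingers": 0.3,"xyz": [0,0,-14.5],"angular": [0,0,0]},
    {"fingers": 0.3,"xyz": [0,0,-18],"angular": [0,0,0]},
    {"fingers": 0.3,"xyz": [0,0,-20],"angular": [0,0,0]},
    {"fingers": 0.3,"xyz": [0,0,-20],"angular": [0,0,0]},
    {"fingers": 0.3,"xyz": [0,0,-20],"angular": [0,0,0]},
  ],
)

```text
clock: 4.95
position: [0.5592, -0.2056, 0.2369]
ee_rot: [-2.441, -1.976, 0.001]
force: [-0.1, -0.5, -2.8]
width: 0.527
```

```bash
python3 st.py .619 .186 .24
```

```text
4.95 [ 0.5592 -0.2056  0.2369] yaw 1.3607629648731432 tilt [-0.0015  0.0003 -1.    ] j [ 0.5363  0.4272 -0.3872  1.6296  0.1746  1.1206 -0.106 ] f [-0.0818 -0.507  -2.8055] w 0.5270357281749439
tool cm [39.5467 -2.3153 -0.3071]
```

>>> jog_arm(
  moves=[
    {"fingers": 0.3,"xyz": [2,-0.1,0],"angular": [0,0,0]},
    {"fingers": 0.3,"xyz": [6,-0.4,0],"angular": [0,0,0]},
    {"fingers": 0.3,"xyz": [10.5,-0.6,0],"angular": [0,0,0]},
    {"fingers": 0.3,"xyz": [15,-0.9,0],"angular": [0,0,0]},
    {"fingers": 0.3,"xyz": [19.5,-1.1,0],"angular": [0,0,0]},
    {"fingers": 0.3,"xyz": [24,-1.4,0],"angular": [0,0,0]},
    {"fingers": 0.3,"xyz": [28.5,-1.7,0],"angular": [0,0,0]},
    {"fingers": 0.3,"xyz": [33,-1.9,0],"angular": [0,0,0]},
    {"fingers": 0.3,"xyz": [37,-2.2,0],"angular": [0,0,0]},
    {"fingers": 0.3,"xyz": [39.5,-2.3,0],"angular": [0,0,0]},
    {"fingers": 0.3,"xyz": [39.5,-2.3,0],"angular": [0,0,0]},
    {"fingers": 0.3,"xyz": [39.5,-2.3,0],"angular": [0,0,0]},
  ],
)

```text
clock: 6.45
position: [0.6192, 0.1853, 0.2369]
ee_rot: [-2.442, -1.977, 0.003]
force: [0.9, -0.8, -3.0]
width: 0.533
```

```bash
python3 st.py .619 .186 .15
```

```text
6.45 [0.6192 0.1853 0.2369] yaw 1.3611424667530385 tilt [-0.0014 -0.0009 -1.    ] j [-0.0806  0.5202 -0.4532  1.4938  0.2374  1.1839 -0.7816] f [ 0.9008 -0.7734 -2.9744] w 0.5334620255368351
tool cm [ 0.0755 -0.0247  8.6887]
```

>>> jog_arm(
  moves=[
    {"fingers": 0.3,"xyz": [0,0,2],"angular": [0,0,0]},
    {"fingers": 0.3,"xyz": [0,0,5],"angular": [0,0,0]},
    {"fingers": 0.3,"xyz": [0.05,0,7.5],"angular": [0,0,0]},
    {"fingers": 0.3,"xyz": [0.05,0,8.7],"angular": [0,0,0]},
    {"fingers": 0.3,"xyz": [0.05,0,8.7],"angular": [0,0,0]},
    {"fingers": 0.3,"xyz": [0.05,0,8.7],"angular": [0,0,0]},
  ],
)

```text
clock: 7.2
position: [0.6205, 0.1859, 0.1518]
ee_rot: [2.442, 1.975, 0.002]
force: [0.7, 0.3, -1.9]
width: 0.531
```

```bash
python3 st.py .619 .186 .072; python3 - <<'E'
from h import *
t=imaging.get_image("top")[:,:,::-1]; s=imaging.get_image("side")[:,:,::-1]
cv2.imwrite("pics/s4.png",s);cv2.imwrite("pics/t4.png",t)
a=cv2.resize(t[180:270,190:290],(400,360),interpolation=cv2.INTER_CUBIC); b=cv2.resize(s[220:340,200:320],(400,400),interpolation=cv2.INTER_CUBIC)[:360]
cv2.imwrite("pics/c4.png",np.hstack([a,b]))
cm=hsvmask(s,(3,90,60),(22,255,255)); n,l,st,ce=cv2.connectedComponentsWithStats(cm[225:340,210:300])
for i in range(1,n):
  if st[i,4]>40: print("copper",st[i]+[210,225,0,0,0],ce[i]+[210,225])
g=s.max(2)
p0=arm.observe()["position"]
print("pred copper centre side",proj("side",p0-[0,0,.013]))
E
```

```text
7.2 [0.6205 0.1859 0.1518] yaw 1.360339736439459 tilt [ 0.0015  0.0005 -1.    ] j [-0.0915  0.5945 -0.4347  1.5923  0.2815  1.0157 -0.8201] f [ 0.6988  0.2768 -1.8905] w 0.5305258273877018
tool cm [-0.0327 -0.1619  7.9843]
copper [241 254  25  24 466] [251.90343348 266.19957082]
pred copper centre side [253.31147163 260.85404137]
```

View pics/c4.png

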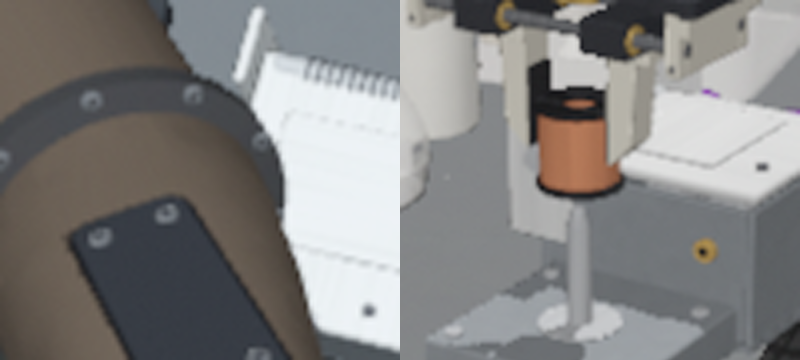

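>>> jog_arm(
  moves=[
    {"fingers": 0.3,"xyz": [0.08,0,0.5],"angular": [0,0,0]},
    {"fingers": 0.3,"xyz": [0.08,0,1.2],"angular": [0,0,0]},
    {"fingers": 0.3,"xyz": [0.08,0,1.9],"angular": [0,0,0]},
    {"fingers": 0.3,"xyz": [0.08,0,2.6],"angular": [0,0,0]},
    {"fingers": 0.3,"xyz": [0.08,0,3.3],"angular": [0,0,0]},
    {"fingers": 0.3,"xyz": [0.08,0,4],"angular": [0,0,0]},
    {"fingers": 0.3,"xyz": [0.08,0,4],"angular": [0,0,0]},
  ],
)

```text
clock: 8.18
position: [0.6197, 0.1864, 0.11]
ee_rot: [-2.442, -1.976, 0.002]
force: [0.1, -1.1, -2.6]
width: 0.53
```

```bash
python3 st.py .619 .186 .071
```

```text
8.175 [0.6197 0.1864 0.11  ] yaw 1.3607507200586 tilt [-0.0011 -0.0005 -1.    ] j [-0.1021  0.6385 -0.4206  1.6296  0.3059  0.9405 -0.8412] f [ 0.1307 -1.1367 -2.5968] w 0.5304656403162995
tool cm [-0.0545 -0.0581  3.8965]
```

>>> jog_arm(
  moves=[
    {"fingers": 0.3,"xyz": [0,0,0.7],"angular": [0,0,0]},
    {"fingers": 0.3,"xyz": [0,0,1.4],"angular": [0,0,0]},
    {"fingers": 0.3,"xyz": [0,0,2.1],"angular": [0,0,0]},
    {"fingers": 0.3,"xyz": [0,0,2.8],"angular": [0,0,0]},
    {"fingers": 0.3,"xyz": [0,0,3.3],"angular": [0,0,0]},
    {"fingers": 0.3,"xyz": [0,0,3.7],"angular": [0,0,0]},
    {"fingers": 0.3,"xyz": [0,0,3.9],"angular": [0,0,0]},
    {"fingers": 0.3,"xyz": [0,0,3.9],"angular": [0,0,0]},
  ],
)

```text
clock: 9.18
position: [0.6201, 0.1866, 0.0717]
ee_rot: [2.442, 1.976, -0.0]
force: [0.0, -0.2, -2.3]
width: 0.532
```

```bash
python3 st.py .619 .186 .071
```

```text
9.175 [0.6201 0.1866 0.0717] yaw 1.360722652252125 tilt [-0.0001 -0.0001 -1.    ] j [-0.1127  0.6818 -0.4046  1.6583  0.3306  0.8699 -0.8616] f [ 0.0223 -0.2255 -2.2619] w 0.5323312571114266
tool cm [-0.0856 -0.0926  0.0664]
```

>>> jog_arm(
  moves=[
    {"fingers": 0.3,"xyz": [0,0,0.1],"angular": [0,0,0]},
    {"fingers": 0.3,"xyz": [0,0,0.2],"angular": [0,0,0]},
    {"fingers": 0.3,"xyz": [0,0,0.2],"angular": [0,0,0]},
    {"fingers": -0.4,"xyz": [0,0,0.2],"angular": [0,0,0]},
    {"fingers": -0.5,"xyz": [0,0,0.2],"angular": [0,0,0]},
    {"fingers": -0.5,"xyz": [0,0,0.2],"angular": [0,0,0]},
    {"fingers": -0.5,"xyz": [0,0,0.2],"angular": [0,0,0]},
    {"fingers": -0.5,"xyz": [0,0,0.2],"angular": [0,0,0]},
    {"fingers": -0.5,"xyz": [0,0,0.2],"angular": [0,0,0]},
  ],
)

```text
clock: 10.3
position: [0.6201, 0.1866, 0.0697]
ee_rot: [2.442, 1.976, 0.0]
force: [-0.6, 0.5, 0.1]
width: 0.751
```

```bash
python3 st.py; python3 - <<'E'
from h import *
s=imaging.get_image("side")[:,:,::-1]
b=cv2.resize(s[220:340,200:320],(500,500),interpolation=cv2.INTER_CUBIC)
cv2.imwrite("pics/c5.png",b)
E
```

```text
10.3 [0.6201 0.1866 0.0697] yaw 1.360702464655872 tilt [ 0. -0. -1.] j [-0.1133  0.6841 -0.4037  1.6597  0.3319  0.8662 -0.8626] f [-0.5658  0.4534  0.1448] w 0.7508118764316429
```

View pics/c5.png

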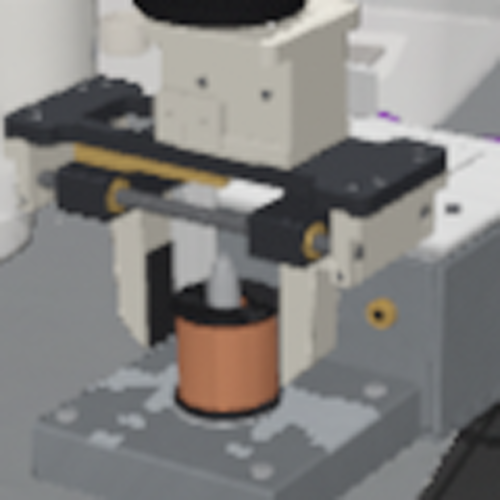

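The crop shows the spool down on its seat at about (227,410), with the spindle coming through it and the fingers clear. Going up and over to the knob.

>>> jog_arm(
  moves=[
    {"fingers": -0.5,"xyz": [0,0,-2],"angular": [0,0,0]},
    {"fingers": -0.5,"xyz": [0,0,-6],"angular": [0,0,0]},
    {"fingers": -0.5,"xyz": [0,0,-11],"angular": [0,0,0]},
    {"fingers": -0.5,"xyz": [0,0,-15],"angular": [0,0,0]},
    {"fingers": -0.5,"xyz": [-1,-1,-17],"angular": [0,0,-0.15]},
    {"fingers": -0.4,"xyz": [-3,-2.7,-17],"angular": [0,0,-0.33]},
    {"fingers": -0.4,"xyz": [-5,-4.5,-17],"angular": [0,0,-0.51]},
    {"fingers": -0.4,"xyz": [-7,-6.3,-17],"angular": [0,0,-0.69]},
    {"fingers": -0.4,"xyz": [-9,-8.1,-17],"angular": [0,0,-0.87]},
    {"fingers": -0.4,"xyz": [-11,-9.9,-16],"angular": [0,0,-1.05]},
    {"fingers": -0.4,"xyz": [-13,-11.6,-14],"angular": [0,0,-1.22]},
    {"fingers": -0.4,"xyz": [-13.5,-12.1,-12],"angular": [0,0,-1.39]},
  ],
)

```text
clock: 11.85
position: [0.4728, 0.0786, 0.1906]
ee_rot: [0.603, 3.081, -0.002]
force: [0.9, 0.4, 0.3]
width: 0.702
```

>>> jog_arm(
  moves=[
    {"fingers": -0.4,"xyz": [0,0,0],"angular": [0,0,-0.15]},
    {"fingers": -0.4,"xyz": [0,0,0],"angular": [0,0,-0.18]},
    {"fingers": -0.4,"xyz": [0,0,0],"angular": [0,0,-0.18]},
    {"fingers": -0.4,"xyz": [0,0,0],"angular": [0,0,-0.18]},
  ],
  grip_force=10,
)

```text
clock: 12.35
position: [0.4739, 0.08, 0.1902]
ee_rot: [0.333, 3.123, -0.0]
force: [-0.2, -0.7, 0.4]
width: 0.705
```

```bash
python3 st.py .4735 .0795 .095; python3 - <<'E'
from h import *
t=imaging.get_image("top")[:,:,::-1];s=imaging.get_image("side")[:,:,::-1]
a=cv2.resize(t[180:310,190:320],(400,400),interpolation=cv2.INTER_CUBIC);b=cv2.resize(s[200:330,240:370],(400,400),interpolation=cv2.INTER_CUBIC)
cv2.imwrite("pics/c6.png",np.hstack([a,b]))
E
```

```text
12.35 [0.4739 0.08   0.1902] yaw 2.9288744043337096 tilt [ 0.0008 -0.0001 -1.    ] j [ 0.389   0.3866 -0.8538  1.9353  0.3513  0.9738  0.7284] f [-0.1611 -0.7185  0.3949] w 0.7045495562835983
tool cm [ 0.0314 -0.0594  9.5197]
```

View pics/c6.png

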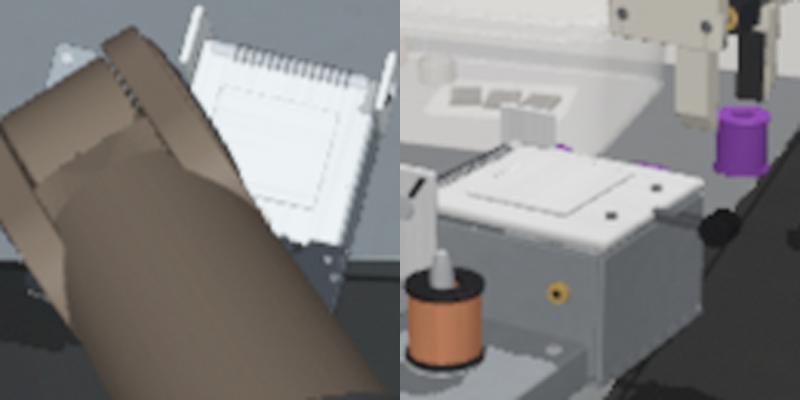

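Side crop: the jaws are above the knob (knob at 720,228) and straddle it, and the spool stands on the spindle (445,318). Descending to grip the knob by its flat ends.

>>> jog_arm(
  moves=[
    {"fingers": -0.4,"xyz": [0,0,2.5],"angular": [0,0,0]},
    {"fingers": -0.4,"xyz": [0,0,5.5],"angular": [0,0,0]},
    {"fingers": -0.4,"xyz": [0,-0.05,8],"angular": [0,0,0]},
    {"fingers": -0.4,"xyz": [0,-0.05,9.5],"angular": [0,0,0]},
    {"fingers": -0.4,"xyz": [0,-0.05,9.5],"angular": [0,0,0]},
    {"fingers": 0.9,"xyz": [0,-0.05,9.5],"angular": [0,0,0]},
    {"fingers": 0.9,"xyz": [0,-0.05,9.5],"angular": [0,0,0]},
    {"fingers": 0.9,"xyz": [0,-0.05,9.5],"angular": [0,0,0]},
    {"fingers": 0.9,"xyz": [0,-0.05,9.5],"angular": [0,0,0]},
    {"fingers": 0.9,"xyz": [0,-0.05,9.5],"angular": [0,0,0]},
    {"fingers": 0.9,"xyz": [0,-0.05,9.5],"angular": [0,0,0]},
    {"fingers": 0.9,"xyz": [0,-0.05,9.5],"angular": [0,0,0]},
  ],
  grip_force=10,
)

```text
clock: 13.95
position: [0.474, 0.0808, 0.095]
ee_rot: [0.329, 3.123, 0.003]
force: [1.2, 4.3, -0.4]
width: 0.235
```

```bash
python3 st.py; python3 - <<'E'
from h import *
s=arm.observe();R=Ro.from_rotvec(s["ee_rot"]).as_matrix()
ex=np.array([np.cos(-.215),np.sin(-.215),0])
for d in range(5,70,5):
  a=np.radians(d); w=ex*.19*(1-np.cos(a))+[0,0,.19*np.sin(a)]; print(d,R.T@w*100)
E
```

```text
13.95 [0.474  0.0808 0.095 ] yaw 2.9317166209208994 tilt [ 0.0013  0.0021 -1.    ] j [ 0.2956  0.5127 -0.7611  2.0398  0.5008  0.7779  0.5925] f [ 1.1791  4.3159 -0.4383] w 0.23514083199456007
5 [-0.07362613  0.00342454 -1.65589717]
10 [-0.29129145  0.00608183 -3.29907785]
15 [-0.65133939  0.00795164 -4.91703642]
20 [-1.15102978  0.00901973 -6.49745926]
25 [-1.78655966  0.00927799 -8.0283184 ]
30 [-2.55309227e+00  8.72444207e-03 -9.49796306e+00]
35 [-3.44479383e+00  7.36330304e-03 -1.08952084e+01]
40 [-4.45487797e+00  5.20493135e-03 -1.22094204e+01]
45 [-5.57565731e+00  2.26575352e-03 -1.34305973e+01]
50 [-6.79860207e+00 -1.43186152e-03 -1.45494451e+01]
55 [-8.11440489e+00 -5.85977271e-03 -1.55574488e+01]
60 [-9.51305172e+00 -1.09842810e-02 -1.64469367e+01]
65 [-1.09838980e+01 -1.67663857e-02 -1.72111394e+01]
```

Knob gripped: opening 21.6 mm, against its 22 mm length. Raising it along the arc, with a 1 mm sideways correction to relieve the side force.

>>> jog_arm(
  moves=[
    {"fingers": 0.9,"xyz": [-0.02,0.05,-0.83],"angular": [0,0,0]},
    {"fingers": 0.9,"xyz": [-0.07,0.1,-1.66],"angular": [0,0,0]},
    {"fingers": 0.9,"xyz": [-0.16,0.1,-2.48],"angular": [0,0,0]},
    {"fingers": 0.9,"xyz": [-0.29,0.1,-3.3],"angular": [0,0,0]},
    {"fingers": 0.9,"xyz": [-0.45,0.1,-4.11],"angular": [0,0,0]},
    {"fingers": 0.9,"xyz": [-0.65,0.1,-4.92],"angular": [0,0,0]},
    {"fingers": 0.9,"xyz": [-0.88,0.1,-5.71],"angular": [0,0,0]},
    {"fingers": 0.9,"xyz": [-1.15,0.1,-6.5],"angular": [0,0,0]},
    {"fingers": 0.9,"xyz": [-1.45,0.1,-7.27],"angular": [0,0,0]},
    {"fingers": 0.9,"xyz": [-1.79,0.1,-8.03],"angular": [0,0,0]},
    {"fingers": 0.9,"xyz": [-2.15,0.1,-8.77],"angular": [0,0,0]},
    {"fingers": 0.9,"xyz": [-2.55,0.1,-9.5],"angular": [0,0,0]},
  ],
)

```text
clock: 15.45
position: [0.4986, 0.0755, 0.1904]
ee_rot: [0.33, 3.124, 0.001]
force: [1.6, 5.6, -2.0]
width: 0.239
```

```bash
python3 st.py; python3 - <<'E'
from h import *
s=imaging.get_image("side")[:,:,::-1]
cv2.imwrite("pics/c7.png",cv2.resize(s[150:330,220:400],(540,540),interpolation=cv2.INTER_CUBIC))
E
```

```text
15.45 [0.4986 0.0755 0.1904] yaw 2.9311029912166284 tilt [ 0.0001  0.0008 -1.    ] j [ 0.3805  0.4238 -0.8385  1.8826  0.3716  0.9983  0.7406] f [ 1.6067  5.5958 -2.032 ] w 0.23933051742293251
```

View pics/c7.png

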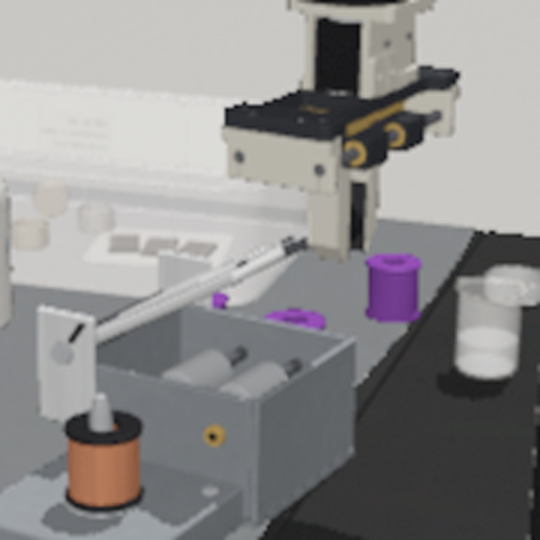

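The side crop shows the cover lifted about 30°, with the fingers holding the knob and the spool undisturbed. Continuing to about 65°.

>>> jog_arm(
  moves=[
    {"fingers": 0.9,"xyz": [-0.52,0.05,-0.85],"angular": [0,0,0]},
    {"fingers": 0.9,"xyz": [-1.08,0.1,-1.67],"angular": [0,0,0]},
    {"fingers": 0.9,"xyz": [-1.68,0.1,-2.46],"angular": [0,0,0]},
    {"fingers": 0.9,"xyz": [-2.33,0.1,-3.21],"angular": [0,0,0]},
    {"fingers": 0.9,"xyz": [-3.01,0.1,-3.93],"angular": [0,0,0]},
    {"fingers": 0.9,"xyz": [-3.74,0.1,-4.62],"angular": [0,0,0]},
    {"fingers": 0.9,"xyz": [-4.49,0.1,-5.27],"angular": [0,0,0]},
    {"fingers": 0.9,"xyz": [-5.28,0.1,-5.87],"angular": [0,0,0]},
    {"fingers": 0.9,"xyz": [-6.1,0.1,-6.43],"angular": [0,0,0]},
    {"fingers": 0.9,"xyz": [-6.95,0.1,-6.95],"angular": [0,0,0]},
    {"fingers": 0.9,"xyz": [-7.82,0.1,-7.43],"angular": [0,0,0]},
    {"fingers": 0.9,"xyz": [-8.42,0.1,-7.72],"angular": [0,0,0]},
  ],
)

```text
clock: 17.0
position: [0.5819, 0.0577, 0.2671]
ee_rot: [0.332, 3.124, -0.001]
force: [-2.6, -3.8, 1.0]
width: 0.238
```

>>> jog_arm(
  moves=[
    {"fingers": 0.9,"xyz": [0,0,0],"angular": [0,0,0]},
    {"fingers": 0.9,"xyz": [0,0,0],"angular": [0,0,0]},
    {"fingers": 0.9,"xyz": [0,0,0],"angular": [0,0,0]},
  ],
)

```text
clock: 17.38
position: [0.5812, 0.0579, 0.2667]
ee_rot: [0.331, 3.124, -0.001]
force: [-0.0, -4.2, -1.2]
width: 0.243
```

```bash
python3 st.py; python3 - <<'E'
from h import *
s=imaging.get_image("side")[:,:,::-1]
cv2.imwrite("pics/c8.png",cv2.resize(s[120:330,220:400],(540,630)[:2],interpolation=cv2.INTER_CUBIC)[:600])
p=arm.observe()["position"]; print("knob angle if gripped", np.degrees(np.arcsin((p[2]+.002-.097)/.19)), "horiz fwd", (p-[.474,.0808,0])[:2]@[np.cos(.215),-np.sin(.215)])
E
```

```text
17.375 [0.5812 0.0579 0.2667] yaw 2.9303774283376667 tilt [ 0.0001 -0.0006 -1.    ] j [ 0.3715  0.475  -0.8216  1.5947  0.3637  1.2319  0.8423] f [-0.0291 -4.2322 -1.1617] w 0.2433984885925569
knob angle if gripped 64.6657712658694 horiz fwd 0.1095669350047102
```

View pics/c8.png

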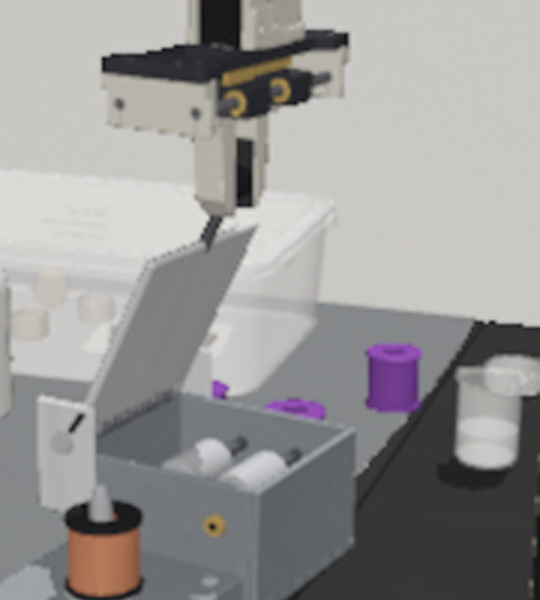

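The cover is at about 65°, clearly steeper than the balance mark on the cheek, and still held at the knob. The spool is seated. Bringing the cover back to about 46°.

>>> jog_arm(
  moves=[
    {"fingers": 0.9,"xyz": [0.74,-0.03,0.37],"angular": [0,0,0]},
    {"fingers": 0.9,"xyz": [1.47,-0.06,0.77],"angular": [0,0,0]},
    {"fingers": 0.9,"xyz": [2.18,-0.08,1.2],"angular": [0,0,0]},
    {"fingers": 0.9,"xyz": [2.87,-0.08,1.66],"angular": [0,0,0]},
    {"fingers": 0.9,"xyz": [3.54,-0.08,2.15],"angular": [0,0,0]},
    {"fingers": 0.9,"xyz": [4.18,-0.08,2.67],"angular": [0,0,0]},
    {"fingers": 0.9,"xyz": [4.68,-0.08,3.1],"angular": [0,0,0]},
    {"fingers": 0.9,"xyz": [5.17,-0.08,3.55],"angular": [0,0,0]},
    {"fingers": 0.9,"xyz": [5.17,-0.08,3.55],"angular": [0,0,0]},
    {"fingers": 0.9,"xyz": [5.17,-0.08,3.55],"angular": [0,0,0]},
    {"fingers": 0.9,"xyz": [5.17,-0.08,3.55],"angular": [0,0,0]},
    {"fingers": 0.9,"xyz": [5.17,-0.08,3.55],"angular": [0,0,0]},
  ],
)

```text
clock: 18.92
position: [0.5304, 0.0687, 0.2315]
ee_rot: [-0.33, -3.124, -0.001]
force: [-0.2, 2.1, -0.9]
width: 0.238
```

>>> jog_arm(
  moves=[
    {"fingers": 0.9,"xyz": [0,0,0],"angular": [0,0,0]},
    {"fingers": 0.9,"xyz": [0,0,0],"angular": [0,0,0]},
    {"fingers": 0.9,"xyz": [0,0,0],"angular": [0,0,0]},
    {"fingers": 0.9,"xyz": [0,0,0],"angular": [0,0,0]},
    {"fingers": 0.9,"xyz": [0,0,0],"angular": [0,0,0]},
    {"fingers": 0.9,"xyz": [0,0,0],"angular": [0,0,0]},
  ],
)

```text
clock: 19.68
position: [0.5304, 0.0687, 0.2315]
ee_rot: [0.33, 3.124, 0.001]
force: [-0.8, 4.0, 1.1]
width: 0.238
```

```bash
python3 st.py; python3 - <<'E'
from h import *
s=imaging.get_image("side")[:,:,::-1]
cv2.imwrite("pics/c9.png",cv2.resize(s[130:330,220:400],(540,600),interpolation=cv2.INTER_CUBIC))
p=arm.observe()["position"]; print("angle", np.degrees(np.arcsin((p[2]+.002-.097)/.19)), "dq",arm.observe()["dq"], np.degrees(np.arccos(1-((p-[.474,.0808,0])[:2]@[np.cos(.215),-np.sin(.215)])/.19)))
E
```

```text
19.675 [0.5304 0.0687 0.2315] yaw 2.931038843986717 tilt [ 0.0001  0.0003 -1.    ] j [ 0.3906  0.4278 -0.841   1.76    0.3518  1.1118  0.7958] f [-0.7685  4.0206  1.091 ] w 0.23844054322744065
angle 45.927440831891595 dq [ 0.00033212 -0.00139183 -0.00085659  0.00032292  0.00016739  0.00122888
 -0.00029648] 45.85021665310252
```

View pics/c9.png

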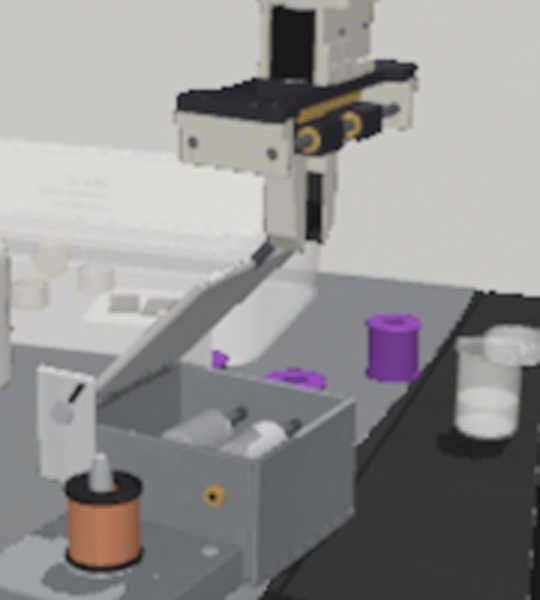

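The cover is held still at about 46° (0.80 rad), below the balance mark. The spool is upright on its seat. Handing in.

```bash
python3 -c "
from cell import job; print(job.sign_off())"
```

```text
the job is handed in; nothing more can be done
None
```

The job is handed in at about 20 s of the 64 s allowed; sign-off gave no verdict.

**Spool:** I picked the black and copper spool from among the three purple ones, lowered it over the spindle and let go. In the side view it stands upright on its seat with the spindle through it. It looked the same in every later picture.

**Cover:** I gripped the knob by its flat ends and raised the cover to about 64.7° (1.13 rad). I then brought it back and held it at about 45.9° (0.80 rad), 9° below balance. The height and the forward travel of the tool agree on that angle, and the arm's joints are still. The opening is 21.9 mm on the 22 mm knob.

**Disagreements and gaps:**
- Heights found from the two camera views came out 3 to 5 mm lower than the given sizes. I used the given heights instead.
- Some edges of the housing and deck gave a turn of up to −0.29 rad. I used −0.215 rad, from the seat and knob.
- A side force of about 4 N between the fingers and the knob remains.
- The beaker looked undisturbed in the last view. I did not measure the beaker or the tin again, but nothing went near the tin.

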